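# Click the feeding-day wheel on to the red day

## Robot

A 6-joint arm with a two-finger parallel gripper is mounted at the origin on the work surface. World frame = base frame: x ahead of the robot, y to its left, z up, the work surface at z = 0. Lengths are in m, angles in degrees, forces in N, time in s.
With the tool pointing down it reaches from about 0.375 to 0.9 m from the base axis. Payload 3.1 kg.
Tool frame: the origin (TCP) lies at the very end of the fingers, on their centre line; the grasp point (between the pads) lies 19 mm behind it (grasp_offset is the distance from the TCP to the grasp point, in m); z points along the fingers, y is the direction in which the jaws open and shut (so a half turn about z gives the same grasp; the last joint's range is limited). The gripper opens to 87 mm and grips with 3 to 60 N. Pads are 19 mm wide; open, the fingers measure 117 mm over their backs; the gripper's body (75 mm by 190 mm) begins 51 mm behind the grasp point.
Start: joints at [53.027, 30.224, 82.088, -0, 67.689, -10.227], TCP at [0.281, 0.558, 0.223] pointing down, gripper open.
Joint ranges: [-176.69, 176.69], [-43.24, 126.21], [12.49, 139.97], [-82, 262], [0, 151.66], [-163.58, 163.58]. Speed limits (degrees/s): [159.86, 159.86, 180, 180, 180, 180].

## Interface

Orientations are given as a 3x3 rotation matrix whose columns are the frame's x, y, z axes.
In Python, from rig import * gives the robot as it stands. The module is installed in compiled form; this text tells all that it offers.
- The arm moves only by the tool play_rows, never from a script. Its argument "plan" is a list that holds one entry, the list of rows, each a list of 7 numbers: the shift along the world's x, y, z each as a share of 5 cm, from -1 to 1, then the turn, a rotation vector about the world's x, y, z each as a share of pi rad, from -1 to 1, then the gripper's target within -1 to 1 (fully open at 1, half-way at 0, shut at -1). A call has 1 to 12 rows; each row shifts and turns the commanded pose from where the row before left it; what a row does not reach is not made up. A row lasts 1/10 s, in which the tool goes at most 50 mm and 8.59 degrees, less where a joint would pass 70% of its speed; a pose out of reach is approached as far as the arm can. A call with a number of a shift or a turn outside -1 to 1 is refused whole. A call with a gripper value outside its range is refused whole. The fingers move at their own pace and stop on an object; the grip force is fixed at half the most. Time passes only in rows, so rows that do not move let the fingers close. It gives the time, the measured TCP pose, the force and the opening at its end, in the units of the state.
- read_state(): the state, without advancing time (a new reading comes with each control period).
- capture(name): name is "scene" or "top" or "wrist"; returns the picture (384x512x3 uint8, red, green, blue); there is no depth.
- camera_params(name): a dict with "intrinsics" (3x3 intrinsics, pixels), "R" (3x3) and "t" (3): a world point X has camera coordinates R X + t; the wrist camera has in their place "mount" (4x4, takes a point from camera to tool coordinates, whose origin is the TCP and whose axes are the flange's). Camera axes: x right, y down, z forward; pixel columns grow to the right and rows downward; lengths in m; the calibration is good to about 2 mm. A picture is of the moment at which its call begins: read the wrist's pose just before it. camera_params takes no time and is no camera call.
- hand_in(): hands the job in, once; it reports no verdict.
The state is a dict: "time_s": time; "joint_positions": joint angles; "qvel": joint speeds; "tau": joint torques, N m; "position": TCP position; "tcp_rot": TCP orientation; "force": force on the tool from outside, world axes, zero at the start; "moment": the same for the moment, N m; "opening": opening from 0.0 (shut) to 1.0 (fully open).
Only numpy, scipy, OpenCV 4.12 (cv2) and the standard library are available. Lean on these libraries where they do the work, as an engineer would, in place of code of your own. Each camera call takes 0.05 s, during which the arm holds its last target. There are 200 camera calls.

## Task

The rearing tub is due for feeding: with a fingertip, flick the star-shaped day wheel clockwise (seen from above), one click at a time, letting it come to rest on each click, until its red lobe stands at the yellow pointer, and do not let it run past. Only push the lobes: the dial itself must stay in its place on the table, and the tub, the jar and the cup must not be disturbed.

Things in the scene. Friction and masses are not known exactly. Their poses are not given: they have to be found in the camera images.
- dial: The feeding-day dial: a loose round blue base (about 2.6 kg) on the table, 160 mm in diameter, 32 mm high, that carries the star-shaped day wheel on an upright axle through its centre. Origin: centre of the base's underside, on the axle; z up; its -x axis points from the axle to the yellow pointer. It slides if pushed with more than about 12 N.
- pointer (a point): The yellow pointer with a black line, a tab 34 mm long, 16 mm wide and 22 mm high that sticks out of the blue base's side. This point is on its top, 100 mm from the axle. It is lower than the wheel, so that a finger can pass over it.
- day_wheel (a joint): Wheel angle, rad, growing CLOCKWISE seen from above; 0 = red lobe at the pointer. 7 clicks per turn, 0.898 rad apart. A sprung detent pulls it to the nearest click: past half a click it runs on to the next by itself, short of that it springs back. Starts 2, 3 or 4 clicks short (-1.80, -2.69 or -3.59), rarely poised between two clicks. Takes up to 8 N at a lobe; no end stop.
- red_lobe (a point): Top of the outer end of the wheel's one red lobe (the other six are white), 66 mm from the axle, 60 mm above the table. Each of the 7 evenly spaced lobes is straight, radial, 12 mm wide with a round end, from the grey disc out to 72 mm from the axle, and 40 to 60 mm above the table. On a click, one lobe stands at the pointer, the others every 51.4 degrees from it.
- hub (a point): Top of the wheel's hub, on the axle, 66 mm above the table (hub 32 mm in diameter). The hub stands on the wheel's grey disc, 100 mm in diameter, 40 to 58 mm above the table. Between the lobes, outside the disc, there is free room down to the blue base (32 mm above the table): at the lobe ends about 50 mm from lobe to lobe.
- tub: Bystander: loose clear rearing tub with dark filling and white lid, 156 x 116 x 60 mm high. Origin: centre of its underside.
- jar: Bystander: loose amber jar with blue cap, 56 mm in diameter, 85 mm high. Origin: centre of its underside.
- cup: Bystander: loose clear cup with white cap, 66 mm in diameter, 70 mm high. Origin: centre of its underside.

How it is judged (in metres and radians):
On the way:
1. the wheel comes to rest on the last click before the red day (value of joint day_wheel between -1.122 and -0.6732 rad and velocity of joint day_wheel between -0.5 and 0.5 rad/s), for 0.2 s.
At the end, for the whole second after the job is handed in: The day wheel rests in its click with the red lobe at the pointer (joint within 0.18 rad of 0, still); the dial's base stands flat and neither it nor its pointer is more than 30 mm from its start; tub, jar and cup stand upright within 20 mm of their starts (value of joint day_wheel between -0.18 and 0.18 rad and velocity of joint day_wheel between -0.1 and 0.1 rad/s and distance of each of dial, pointer from where it was at the start of the episode below 0.03 m and angle between dial's own z axis and vertical below 0.1 rad and distance of each of tub, jar, cup from where it was at the start of the episode below 0.02 m and angle between each of tub, jar, cup's own z axis and vertical below 0.2 rad); the robot touches nothing.
It fails at once if the wheel runs past the red day (more than half a click) (value of joint day_wheel above 0.49368 rad).
It fails at once if the wheel is turned backwards, beyond the earliest starting click (value of joint day_wheel below -4.2636 rad).
It fails at once if the dial is shoved, turned, tipped or lifted (base or pointer moved by more than 30 mm) (distance of any of dial, pointer from where it was at the start of the episode above 0.03 m or height (world z) of dial above 0.012 m).
It fails at once if the tub, jar or cup is moved by more than 20 mm or lifted (distance of any of tub, jar, cup from where it was at the start of the episode above 0.02 m or height (world z) of any of tub, jar, cup above 0.012 m).
It also fails if it takes over 56 s, if anything falls off the work surface, if the arm or the gripper's body presses on something with over 40 N, if the wrist force passes 120 N, or if a joint passes its speed limit or range.

## Working session

There is one attempt and no reset: what is moved stays moved. The work goes in short steps, Python scripts to look and compute and a tool call to move; the robot and the scene stay as the last step left them, time stands still between calls to the robot, and variables do not carry over. Pictures are saved under pics/ and viewed, about 8 in all and at most 12, crops included, and the job is handed in when it is done.

Besides the shell and the picture viewer there is one more tool, called after "Request:" as name(argument=value, ...) on one line, values as JSON. play_rows: Moves the arm, as the interface text tells. Its arguments: {"type":"object","properties":{"plan":{"type":"array"}},"required":["plan"]}

```bash
mkdir -p pics
python3 - <<'E'
from rig import *
import cv2,numpy as np
for n in("top","scene"):
    im=capture(n); cv2.imwrite(f"pics/{n}0.png",im[:,:,::-1]); np.save(f"{n}0.npy",im)
    p=camera_params(n); print(n,p)
s=read_state(); print(s["time_s"],s["position"],s["tcp_rot"],s["force"])
E
```

```text
top {'intrinsics': array([[373.62686366,   0.        , 257.62073703],
       [  0.        , 373.62686366, 193.61733476],
       [  0.        ,   0.        ,   1.        ]]), 'R': array([[-0.01033656, -0.99994544,  0.00150552],
       [-0.98880008,  0.00999715, -0.14891094],
       [ 0.14888777, -0.00302788, -0.98884947]]), 't': array([0.07996572, 0.59818962, 0.81333899])}
scene {'intrinsics': array([[350.86108671,   0.        , 255.84359574],
       [  0.        , 350.86108671, 189.45588335],
       [  0.        ,   0.        ,   1.        ]]), 'R': array([[-0.19817708,  0.97994163, -0.02098208],
       [ 0.66289846,  0.11823042, -0.73931536],
       [-0.72200518, -0.16042435, -0.67303235]]), 't': array([ 0.0478362 , -0.34752184,  1.25629569])}
0.1 [0.28083553 0.55760846 0.2216576 ] [[-8.93005450e-01  4.50044283e-01 -1.18718901e-03]
 [ 4.50045713e-01  8.93004124e-01 -1.57830940e-03]
 [ 3.49855559e-04 -1.94372822e-03 -9.99998050e-01]] [-0.42294336  0.24360958 -0.28493467]
```

View pics/top0.png

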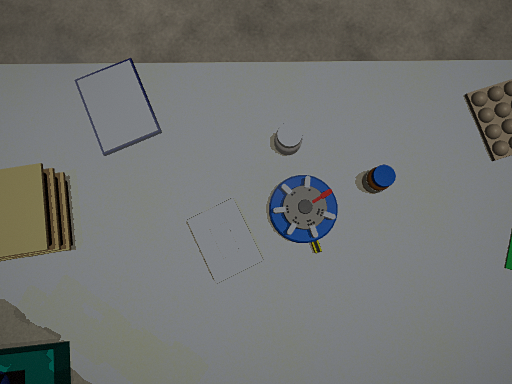

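View pics/scene0.png

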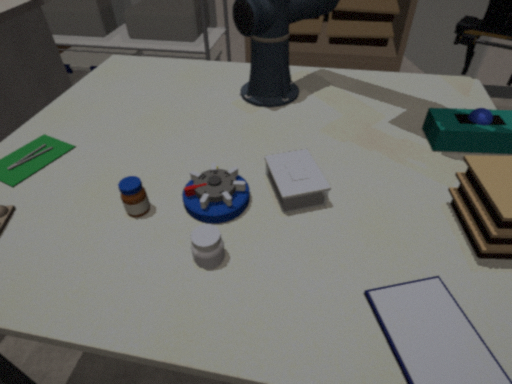

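The top view shows the dial at about (305,208), with the pointer at (316,246) and the red lobe toward (325,193). The tub is at (225,240), the cup at (288,140) and the jar at (378,180). Next I'll measure them.

```bash
cat > h.py <<'E'
from rig import *
import cv2,numpy as np
def ray(n,u,v,z):
    p=camera_params(n);R,t,K=p["R"],p["t"],p["intrinsics"]
    c=-R.T@t; d=R.T@np.linalg.inv(K)@np.array([u,v,1.]); return (c+d*(z-c[2])/d[2])[:2]
def cen(m):
    n,l,s,c=cv2.connectedComponentsWithStats(m.astype(np.uint8)); i=1+s[1:,4].argmax(); return c[i],s[i],l==i
def near(n,X,im,r):
    p=camera_params(n);q=p["R"]@X+p["t"];q=p["intrinsics"]@q;q=q[:2]/q[2]
    v,u=np.mgrid[:384,:512]; return np.hypot(u-q[0],v-q[1])<r
def masks(im):
    h=cv2.cvtColor(im,cv2.COLOR_RGB2HSV).astype(int);H,S,V=h[...,0],h[...,1],h[...,2]
    return dict(red=((H<8)|(H>172))&(S>150)&(V>90),yel=(H>20)&(H<35)&(S>140)&(V>90),blue=(H>100)&(H<125)&(S>150)&(V>60))
E
python3 - <<'E'
from h import *
for n in("top","scene"):
    im=np.load(n+"0.npy"); m=masks(im)
    for k,z in(("red",.06),("yel",.022),("blue",.032)):
        mm=m[k].copy()
        if n=="top": mm[:,:200]=0; mm[:,450:]=0; mm[:150]=0
        else: mm[:, :100]=0; mm[:,260:]=0
        if not mm.any(): print(n,k,"none"); continue
        c,s,l=cen(mm); print(n,k,c,s,ray(n,*c,z))
        if k=="blue":
            pts=cv2.findNonZero(l.astype(np.uint8)); hull=cv2.convexHull(pts)[:,0]
            w=np.array([ray(n,*q,.032) for q in hull]); print(" circle",cv2.minEnclosingCircle(w.astype(np.float32)))
im=np.load("top0.npy"); print("hub",ray("top",305,207,.066))
crop=cv2.resize(im[110:290,180:420],None,fx=3.3,fy=3.3,interpolation=cv2.INTER_CUBIC); cv2.imwrite("pics/crop0.png",crop[:,:,::-1])
E
```

```text
top red [322.82954545 195.03409091] [312 189  20  14  88] [ 0.59196007 -0.07308407]
top yel [313.94444444 246.72222222] [312 242   5  11  18] [ 0.4770768  -0.05499858]
top blue [294.83637874 215.50747508] [ 270  175   66   68 1204] [ 0.54886706 -0.01166539]
 circle ((0.5655491948127747, -0.031281620264053345), 0.07903547585010529)
scene red [193.78571429 186.41071429] [185 183  21   7  56] [ 0.59349158 -0.07170536]
scene yel none
scene blue [216.43828715 204.90176322] [183 186  66  31 794] [ 0.61519546 -0.01459355]
 circle ((0.578095018863678, -0.026954568922519684), 0.07657968252897263)
hub [ 0.56456269 -0.03130606]
```

View pics/crop0.png

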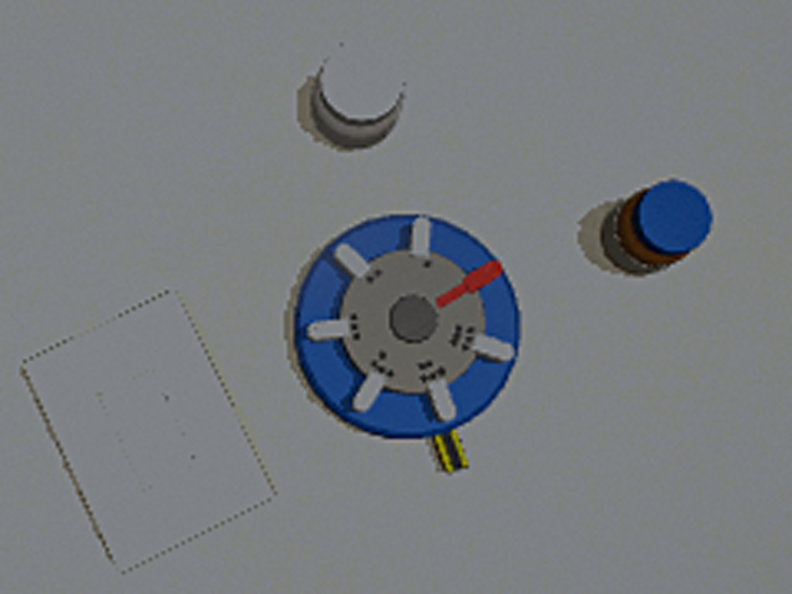

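The dial centre is at (0.565,-0.031), and the circle fit's radius of 79 mm agrees with the given 80 mm. The pointer lies at about -161° and the red lobe at about -57°, so the wheel is two clicks short. I'll push the lobe that now stands at the pointer, starting from the gap at -135°, with the shut fingers radial. First I move above that gap.

Request:
play_rows(plan=[[[0.233,-0.64,0,0,0,-0.005,-1],[0.233,-0.64,0,0,0,-0.005,-1],[0.233,-0.64,0,0,0,-0.005,-1],[0.233,-0.64,0,0,0,-0.005,-1],[0.233,-0.64,0,0,0,-0.005,-1],[0.233,-0.64,0,0,0,-0.005,-1],[0.233,-0.64,0,0,0,-0.005,-1],[0.233,-0.64,0,0,0,-0.005,-1],[0.233,-0.64,0,0,0,-0.005,-1],[0.233,-0.64,0,0,0,-0.005,-1]]])

```text
time_s: 1.1
position: [0.3977, 0.2368, 0.2223]
tcp_rot: [[-0.811, 0.585, -0.001], [0.585, 0.811, -0.0], [0.0, -0.0, -1.0]]
force: [0.9, -0.2, -0.1]
opening: 0.172
```

Request:
play_rows(plan=[[[0.233,-0.64,0,0,0,-0.005,-1],[0.233,-0.64,0,0,0,-0.005,-1],[0.233,-0.64,0,0,0,-0.005,-1],[0.233,-0.64,0,0,0,-0.005,-1],[0.233,-0.64,0,0,0,-0.005,-1],[0.233,-0.64,0,0,0,-0.005,-1],[0.233,-0.64,0,0,0,-0.005,-1],[0.233,-0.64,0,0,0,-0.005,-1],[0.233,-0.64,0,0,0,-0.005,-1],[0.233,-0.64,0,0,0,-0.005,-1],[0,0,0,0,0,0,-1]]])

```text
time_s: 2.2
position: [0.5164, -0.086, 0.2224]
tcp_rot: [[-0.707, 0.707, 0.003], [0.707, 0.707, -0.002], [-0.003, 0.0, -1.0]]
force: [-0.4, 0.2, 0.2]
opening: 0.008
```

Run:
```python
from h import *
s=read_state(); im=capture("wrist"); cv2.imwrite("pics/w1.png",im[:,:,::-1])
p=camera_params("wrist"); M=np.array(p["mount"]);K=p["intrinsics"]; R=np.array(s["tcp_rot"]);P=np.array(s["position"]); print(P)
m=masks(im)
for k,z in(("red",.06),("yel",.022)):
    if m[k].any():
        c,st,l=cen(m[k]); d=R@M[:3,:3]@np.linalg.inv(K)@np.r_[c,1]; o=R@M[:3,3]+P; print(k,c,st,o+d*(z-o[2])/d[2])
# project hub, target
for X in([.565,-.031,.066],[.514,-.082,.042]):
    q=M[:3,:3].T@(R.T@(np.array(X)-P)-M[:3,3]); q=K@q; print(X,q[:2]/q[2])
```

```text
[ 0.51640166 -0.0859754   0.22244491]
red [321.53846154 210.93076923] [314 198  14  25 130] [ 0.58613074 -0.06152702  0.06      ]
yel [262. 135.] [261 135   3   1   3] [ 0.48700705 -0.0517356   0.022     ]
[0.565, -0.031, 0.066] [330.93004319 178.29713693]
[0.514, -0.082, 0.042] [259.94283205 173.98291704]
```

View pics/w1.png

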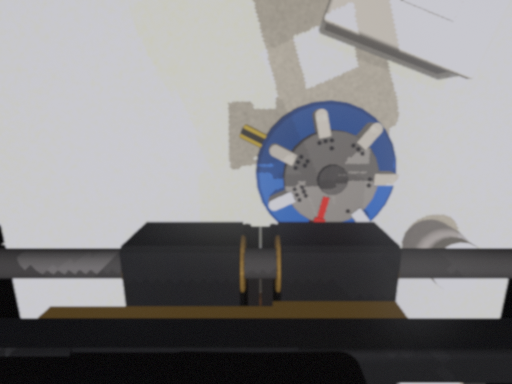

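The wrist view puts the hub at (332,180), against a prediction of (331,178). The chosen gap is centred near (259,175), against a predicted (260,174), so the calibration holds. I descend into the gap.

Request:
play_rows(plan=[[[-0.048,0.08,-0.4,0,0,0,-1],[0,0,-0.4,0,0,0,-1],[0,0,-0.4,0,0,0,-1],[0,0,-0.4,0,0,0,-1],[0,0,-0.4,0,0,0,-1],[0,0,-0.4,0,0,0,-1],[0,0,-0.4,0,0,0,-1],[0,0,-0.4,0,0,0,-1],[0,0,-0.2,0,0,0,-1],[0,0,-0.18,0,0,0,-1],[0,0,0,0,0,0,-1]]])

```text
time_s: 3.35
position: [0.5111, -0.0772, 0.0428]
tcp_rot: [[-0.711, 0.704, -0.002], [0.704, 0.711, 0.001], [0.002, -0.001, -1.0]]
force: [-0.7, 0.1, -0.5]
opening: 0.003
```

Run:
```python
from h import *
im=capture("scene"); cv2.imwrite("pics/s2.png",cv2.resize(im[110:290,100:340],None,fx=3.3,fy=3.3)[:,:,::-1])
a=np.radians(-135-4*np.arange(13)); P=np.c_[.565+.072*np.cos(a),-.031+.072*np.sin(a)]
print(read_state()["position"],read_state()["force"]); print(np.round(np.diff(P,axis=0)/.05,3).tolist())
```

```text
[ 0.51165396 -0.07750824  0.04347923] [-0.41290255  0.07688906  0.27740157]
[[-0.069, 0.074], [-0.063, 0.078], [-0.058, 0.082], [-0.052, 0.086], [-0.046, 0.09], [-0.039, 0.093], [-0.033, 0.095], [-0.026, 0.097], [-0.019, 0.099], [-0.012, 0.1], [-0.005, 0.1], [0.002, 0.1]]
```

View pics/s2.png

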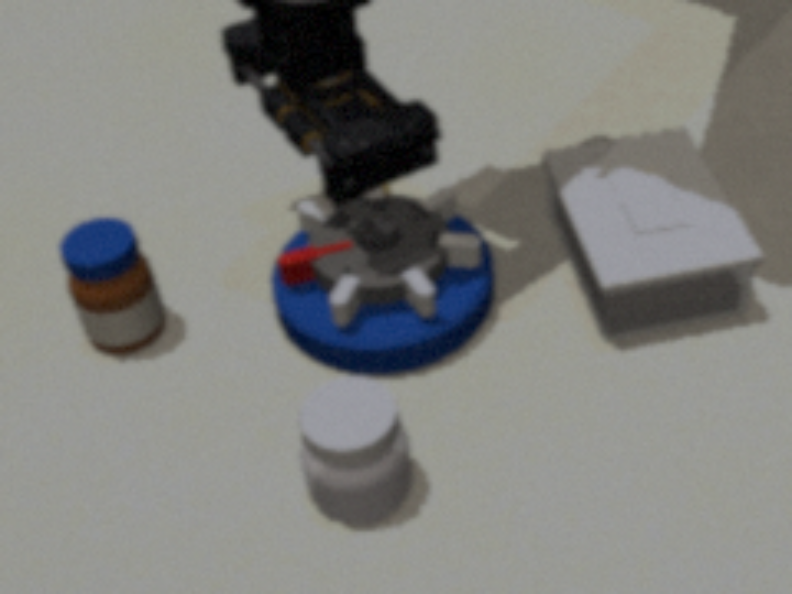

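The finger is in the gap and touching nothing; the jar, cup and tub are all clear. I start the slow push along the arc.

Request:
play_rows(plan=[[[-0.063,0.078,0,0,0,-0.022,-1],[-0.058,0.082,0,0,0,-0.022,-1],[-0.052,0.086,0,0,0,-0.022,-1],[-0.046,0.09,0,0,0,-0.022,-1],[-0.039,0.093,0,0,0,-0.022,-1],[-0.033,0.095,0,0,0,-0.022,-1],[-0.026,0.097,0,0,0,-0.022,-1]]])

```text
time_s: 4.1
position: [0.4972, -0.048, 0.0446]
tcp_rot: [[-0.299, 0.954, 0.003], [0.954, 0.299, -0.003], [-0.003, 0.002, -1.0]]
force: [-0.5, -5.5, -2.6]
opening: 0.005
```

Request:
play_rows(plan=[[[-0.019,0.099,0,0,0,-0.022,-1],[-0.012,0.1,0,0,0,-0.022,-1],[-0.005,0.1,0,0,0,-0.022,-1]]])

```text
time_s: 4.4
position: [0.4948, -0.0319, 0.0446]
tcp_rot: [[-0.095, 0.995, 0.002], [0.995, 0.095, -0.001], [-0.001, 0.002, -1.0]]
force: [-1.0, 0.6, 0.4]
opening: 0.006
```

Run:
```python
from h import *
im=capture("scene");m=masks(im)["red"]; m[:,:100]=0;m[:,300:]=0; c,s,l=cen(m); w=ray("scene",*c,.06)-[.565,-.031]
s0=read_state();d=s0["position"][:2]-np.array([.565,-.031]); print(s0["position"],s0["force"],"red ang",np.degrees(np.arctan2(w[1],w[0])),w,s,"finger",np.degrees(np.arctan2(d[1],d[0])),np.hypot(*d))
```

```text
[ 0.49456949 -0.03120627  0.04456562] [ 0.1396406   0.64065764 -0.24125306] red ang -91.55320716056943 [-0.0012531  -0.04621377] [187 176  19   5  48] finger -179.83219574043366 0.07043081486126364
```

Request:
play_rows(plan=[[[0,0,0,0,0,0,-1],[0,0,0,0,0,0,-1],[0,0,0,0,0,0,-1],[0,0,0,0,0,0,-1],[0,0,0,0,0,0,-1]]])

```text
time_s: 4.95
position: [0.4942, -0.032, 0.0435]
tcp_rot: [[-0.099, 0.995, -0.0], [0.995, 0.099, -0.0], [-0.0, -0.0, -1.0]]
force: [-0.2, -0.1, -0.3]
opening: 0.002
```

```bash
cat > look.py <<'E'
from h import *
import sys
im=capture("scene");m=masks(im)["red"]; m[:,:100]=0;m[:,300:]=0; c,s,l=cen(m); w=ray("scene",*c,.06)-[.565,-.031]
t=capture("top"); m=masks(t)["red"]; m[:,:250]=0;m[:,350:]=0
s0=read_state(); print(s0["position"],s0["force"],"scene red ang",np.degrees(np.arctan2(w[1],w[0])),w)
if m.any():
    c,s,l=cen(m); w=ray("top",*c,.06)-[.565,-.031]; print("top red",np.degrees(np.arctan2(w[1],w[0])),w,s)
f=lambda a:cv2.resize(a,(528,396))
cv2.imwrite(f"pics/{sys.argv[1]}.png",cv2.resize(np.hstack([im[110:290,120:320],t[110:290,220:420]]),None,fx=2,fy=2,interpolation=cv2.INTER_CUBIC)[:,:,::-1])
E
python3 look.py s3
```

```text
[ 0.49414461 -0.03196604  0.04348766] [-0.21613566  0.04652025  0.60178786] scene red ang -105.45371911814986 [-0.01224904 -0.04430757]
```

View pics/s3.png

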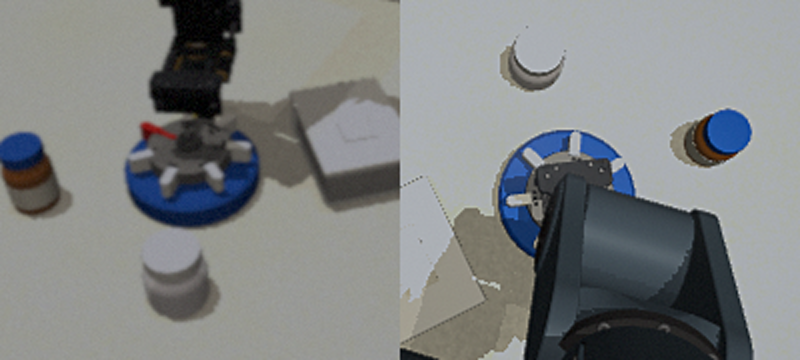

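The wheel has clicked once and rests with the red lobe at about -107°, so one click remains. I lift, go back and drop into the same gap.

Request:
play_rows(plan=[[[0,0,0.4,0,0,0,-1],[0,0,0.4,0,0,0,-1],[0,0,0.2,0,0,0,-1],[0.059,-0.153,0,0,0,0.037,-1],[0.059,-0.153,0,0,0,0.037,-1],[0.059,-0.153,0,0,0,0.037,-1],[0.059,-0.153,0,0,0,0.037,-1],[0.059,-0.153,0,0,0,0.037,-1],[0.059,-0.153,0,0,0,0.037,-1],[0,0,0,0,0,0,-1]]])

```text
time_s: 6.05
position: [0.5125, -0.0787, 0.0934]
tcp_rot: [[-0.714, 0.7, 0.001], [0.7, 0.714, -0.0], [-0.001, 0.0, -1.0]]
force: [0.6, 0.1, -0.2]
opening: 0.006
```

```bash
python3 look.py s4
```

```text
[ 0.51151207 -0.07762134  0.09333332] [ 0.34013958  0.30956369 -0.08834418] scene red ang -106.1459181079019 [-0.01465029 -0.05060487]
top red -107.44532978385544 [-0.01012352 -0.03221485] [313 209  12   7  37]
```

Both views put the red lobe at about -107°, which matches one click short. I go down and push again.

Request:
play_rows(plan=[[[0,0,-0.3,0,0,0,-1],[0,0,-0.3,0,0,0,-1],[0,0,-0.3,0,0,0,-1],[0,0,-0.1,0,0,0,-1],[0,0,0,0,0,0,-1]]])

```text
time_s: 6.65
position: [0.5111, -0.0772, 0.0429]
tcp_rot: [[-0.714, 0.7, -0.002], [0.7, 0.714, 0.001], [0.002, -0.001, -1.0]]
force: [0.7, 0.2, 0.7]
opening: 0.004
```

Request:
play_rows(plan=[[[-0.063,0.078,0,0,0,-0.022,-1],[-0.058,0.082,0,0,0,-0.022,-1],[-0.052,0.086,0,0,0,-0.022,-1],[-0.046,0.09,0,0,0,-0.022,-1],[-0.039,0.093,0,0,0,-0.022,-1],[-0.033,0.095,0,0,0,-0.022,-1],[-0.026,0.097,0,0,0,-0.022,-1]]])

```text
time_s: 7.35
position: [0.4971, -0.0478, 0.0443]
tcp_rot: [[-0.305, 0.952, 0.003], [0.952, 0.305, -0.002], [-0.003, 0.002, -1.0]]
force: [-0.5, -5.6, -2.3]
opening: 0.006
```

Request:
play_rows(plan=[[[-0.019,0.099,0,0,0,-0.022,-1],[-0.012,0.1,0,0,0,-0.022,-1],[-0.005,0.1,0,0,0,-0.022,-1],[0,0,0,0,0,0,-1],[0,0,0,0,0,0,-1],[0,0,0,0,0,0,-1],[0,0,0,0,0,0,-1],[0,0,0,0,0,0,-1]]])

```text
time_s: 8.15
position: [0.4943, -0.0319, 0.0436]
tcp_rot: [[-0.105, 0.994, 0.0], [0.994, 0.105, -0.0], [-0.0, 0.0, -1.0]]
force: [0.0, 0.4, -0.6]
opening: 0.005
```

The force rose and dropped just as it did on the first click. I lift clear and move aside so the top camera can see the dial.

Request:
play_rows(plan=[[[0,0,0.4,0,0,0,-1],[0,0,0.5,0,0,0,-1],[0,0,0.8,0,0,0,-1],[0,0,0.8,0,0,0,-1],[0,0,0.8,0,0,0,-1],[-0.1,0.6,0,0,0,0,-1],[-0.1,0.6,0,0,0,0,-1],[-0.1,0.6,0,0,0,0,-1],[-0.1,0.6,0,0,0,0,-1],[-0.1,0.6,0,0,0,0,-1],[-0.1,0.6,0,0,0,0,-1],[-0.1,0.6,0,0,0,0,-1]]])

```text
time_s: 9.35
position: [0.4587, 0.1793, 0.2085]
tcp_rot: [[-0.105, 0.994, -0.0], [0.994, 0.105, -0.0], [-0.0, -0.0, -1.0]]
force: [-0.3, 0.8, 0.7]
opening: 0.004
```

```bash
python3 look.py s5
python3 - <<'E'
from h import *
t=capture("top").astype(int);o=np.load("top0.npy").astype(int)
m=masks(t.astype(np.uint8))["blue"];m[:,:265]=0;m[:,345:]=0;m[:150]=0
c,s,l=cen(m);h=cv2.convexHull(cv2.findNonZero(l.astype(np.uint8)))[:,0];print(cv2.minEnclosingCircle(np.array([ray("top",*q,.032) for q in h],np.float32)))
for n,b in dict(cup=(120,160,265,310),jar=(160,200,350,405),ptr=(240,258,305,330)).items(): print(n,np.abs(t-o)[b[0]:b[1],b[2]:b[3]].mean())
E
```

```text
[0.45799684 0.18085929 0.20845217] [ 0.04081382 -0.21731713  0.32775288] scene red ang -160.53522304768393 [-0.0419554  -0.01482816]
top red -160.83655382285653 [-0.04546947 -0.01580163] [307 215  11  22  91]
((0.5655142664909363, -0.030889568850398064), 0.07911587506532669)
cup 19.49
jar 17.00287878787879
ptr 17.926666666666666
```

View pics/s5.png

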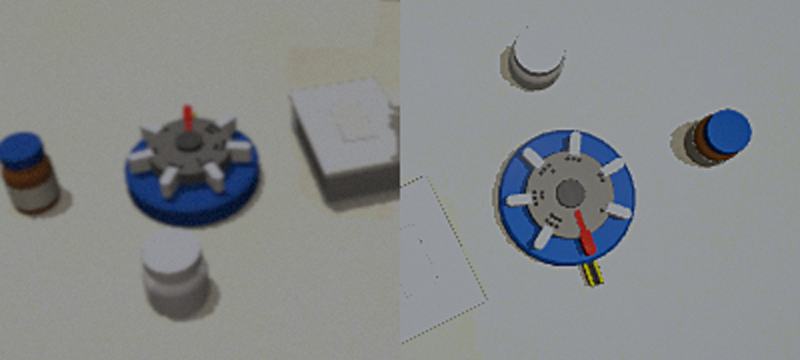

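The red lobe now stands at the pointer (-161° in both views), and the dial centre has moved less than 1 mm. I hand the job in.

```bash
python3 -c "
from rig import *
print(hand_in())"
```

```text
the job is handed in; nothing more can be done
None
```

I flicked the day wheel clockwise one click at a time, twice, with the shut fingertips. It rested about 2 s on the last click before the red day. I handed the job in with the red lobe at the yellow pointer; the hand-in reports no verdict.

**Wheel:** the last check put the red lobe at about -160.5° (scene camera) and -160.8° (top camera). I measured the pointer at about -162° at the start.

**Dial:** its centre moved less than 1 mm, and the pushing force I read was about 6 N, below the 12 N that slides it.

**Tub, jar and cup:** they look unmoved in the pictures. The image-difference check on the jar and cup told me nothing, because the overall brightness had shifted. I did not measure their positions, so this rests on sight alone.

**Robot:** it ended clear of everything at 9.4 s on its clock.

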